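Make up the latch kit and the rust-cleaning kit

TASK

Make up two tool kits from the stock on the green mat: the latch catch, the bolt and the tape measure (standing upright, as found) go on the orange tray, the sanding block and the rusty flat bar on the white tray, each resting centred on its own black outline and lengthways along it, either way round (on the orange tray the tape measure's is the large one with the yellow dot, the bolt's the small middle one, the latch catch's the other). The orange kit leaves first: put nothing on the white tray until the orange one is complete. Leave the angle bar, the cone and the pouch where they are.

Things in the scene. Friction and masses are not known exactly. Their poses are not given: they have to be found in the camera images.
- orange_tray: Flat orange tool tray, 220 x 112 mm (x, y), fixed; floor top at z = 4 mm, rim 8 mm high. Origin: centre of the underside. Black outlines on the floor, long along the tray's y, centred at y = 0: the latch catch's at x = -62 mm (32 x 70 mm), the bolt's at x = 0 (22 x 56 mm), the tape measure's at x = +62 mm (46 x 86 mm, with a yellow dot).
- white_tray: Flat white tool tray, 186 x 144 mm (x, y), fixed; floor top at z = 4 mm, rim 8 mm high. Origin: centre of the underside. Black outlines on the floor, long along the tray's y, centred at y = 0: the sanding block's at x = -35 mm (64 x 114 mm, wide) and the flat bar's at x = +48 mm (22 x 109 mm, narrow).
- latch_catch: Bright zinc toggle catch, 30 x 68 x 22 mm (x, y, z), long along y: a 3 mm base plate with a rolled barrel 24 mm wide across x, from y = +7 to +27 mm and up to z = 22 mm. Grip the barrel across x. Origin: centre of the underside.
- bolt_b: Dark steel hexagon bolt lying along y, 18 x 52 x 16 mm: shank 10 mm thick from y = -26 to +19 mm, its axis 5 to 8 mm above the underside, head 18 mm wide at +y. Grip the shank across x. Origin: centre of the underside.
- tape_measure: Yellow tape measure with a dark round disc on its side, standing upright, 40 x 78 x 62 mm (x, y, z), case 38 mm thick across x. Grip the case across x. Origin: centre of the underside.
- sanding_block: Dark red rubber sanding block, 60 x 110 x 32 mm (x, y, z), rounded edges. Grip across x. Origin: centre of the underside.
- flat_bar: Rusty brown flat steel bar, solid rectangle, 18 x 105 x 10 mm (x, y, z). Grip across x. Origin: centre of the underside.
- angle_bar: Bystander: rusty L-section steel angle, 26 x 190 x 26 mm, longer than the flat bar, lying behind the trays. Leave it. Origin: centre of the underside.
- steel_cone: Bystander: light-coloured turned cone, 40 mm across, 31 mm high, behind the trays. Leave it. Origin: centre of the underside.
- pouch: Bystander: flat black pouch, 86 x 131 x 23 mm, to the left of the stock. Leave it. Origin: centre of the underside.
Not all that is in view belongs to the job. There is more than one size of the flat_bar; the job needs the larger.

How it is judged (in metres and radians):
On the way, in this order (a step that is already met when the one before it is completed fails the run):
1. the orange kit is complete, all at rest, with nothing yet on the white tray (x of latch_catch in the frame of orange_tray between -0.075 and -0.049 m and y of latch_catch in the frame of orange_tray between -0.013 and 0.013 m and z of latch_catch in the frame of orange_tray between -0.003 and 0.011 m and angle between the y axis of each of latch_catch, bolt_b, tape_measure and the y axis of orange_tray, either way round below 0.25 rad and angle between each of latch_catch, tape_measure's own z axis and vertical below 0.15 rad and x of bolt_b in the frame of orange_tray between -0.013 and 0.013 m and y of bolt_b in the frame of orange_tray between -0.013 and 0.013 m and z of bolt_b in the frame of orange_tray between -0.008 and 0.016 m and x of tape_measure in the frame of orange_tray between 0.049 and 0.075 m and y of tape_measure in the frame of orange_tray between -0.013 and 0.013 m and z of tape_measure in the frame of orange_tray between -0.003 and 0.011 m and linear speed of each of latch_catch, bolt_b, tape_measure below 0.03 m/s and horizontal distance between each of sanding_block, flat_bar and white_tray above 0.11 m), for 0.2 s.
2. the white kit is complete (x of sanding_block in the frame of white_tray between -0.048 and -0.022 m and y of sanding_block in the frame of white_tray between -0.013 and 0.013 m and z of sanding_block in the frame of white_tray between -0.003 and 0.011 m and angle between the y axis of each of sanding_block, flat_bar and the y axis of white_tray, either way round below 0.25 rad and angle between each of sanding_block, flat_bar's own z axis and vertical below 0.15 rad and x of flat_bar in the frame of white_tray between 0.035 and 0.061 m and y of flat_bar in the frame of white_tray between -0.013 and 0.013 m and z of flat_bar in the frame of white_tray between -0.003 and 0.011 m), for 0.2 s.
At the end, for the whole second after the job is handed in: All five things rest released and still on their own trays' floors, each within 13 mm (x and y) of its outline's centre and within 0.25 rad of its length (either way round), lying or standing as found (tilt under 0.15 rad, the bolt excepted) (all of step 2 and x of latch_catch in the frame of orange_tray between -0.075 and -0.049 m and y of latch_catch in the frame of orange_tray between -0.013 and 0.013 m and z of latch_catch in the frame of orange_tray between -0.003 and 0.011 m and angle between the y axis of each of latch_catch, bolt_b, tape_measure and the y axis of orange_tray, either way round below 0.25 rad and angle between each of latch_catch, tape_measure's own z axis and vertical below 0.15 rad and x of bolt_b in the frame of orange_tray between -0.013 and 0.013 m and y of bolt_b in the frame of orange_tray between -0.013 and 0.013 m and z of bolt_b in the frame of orange_tray between -0.008 and 0.016 m and x of tape_measure in the frame of orange_tray between 0.049 and 0.075 m and y of tape_measure in the frame of orange_tray between -0.013 and 0.013 m and z of tape_measure in the frame of orange_tray between -0.003 and 0.011 m and linear speed of each of latch_catch, bolt_b, tape_measure, sanding_block, flat_bar below 0.03 m/s); the robot touches nothing.
It fails at once if the angle bar is shifted by more than 20 mm (distance of angle_bar from where it was at the start of the episode above 0.02 m).
It fails at once if the cone is shifted by more than 20 mm (distance of steel_cone from where it was at the start of the episode above 0.02 m).
It fails at once if the pouch is shifted by more than 20 mm (distance of pouch from where it was at the start of the episode above 0.02 m).
It also fails if it takes over 128 s, if anything falls off the work surface, if the arm or the gripper's body presses on something with over 40 N, if the wrist force passes 120 N, or if a joint passes its speed limit or range.

ROBOT

A 6-joint arm with a two-finger parallel gripper is mounted at the origin on a cart in front of the work surface, level with it; the furniture and walls round the work are solid. World frame = base frame: x ahead of the robot, y to its left, z up, the work surface at z = 0. Lengths are in m, angles in degrees, forces in N, time in s.
With the tool pointing down it reaches from about 0.4 to 0.825 m from the base axis. Payload 7 kg.
Tool frame: the origin (TCP) lies midway between the tips of the shut fingers; the grasp point (between the pads) lies 19 mm behind it; z points along the fingers, y is the line along which they close (so a half turn about z gives the same grasp; the last joint's range is limited). The gripper opens to 88 mm and grips with 3 to 60 N. Pads are 19 mm wide; open, the fingers measure 130 mm over their backs; the gripper's body (78 mm by 193 mm) begins 47 mm behind the grasp point.
Start: joints at [-54.884, 20.546, 0.682, 0, -70.136, -16.507], TCP at [0.215, -0.64, 0.187] pointing down, gripper open.
Joint ranges: [-176.03, 176.03], [-82.01, 121.73], [-58.28, 71.71], [-173.87, 95.51], [-174.79, -0.11], [-173.66, 173.66]. Speed limits (degrees/s): [136.94, 136.94, 172.46, 180, 180, 180].

INTERFACE

Orientations are given as [roll, pitch, yaw] about the fixed x, y, z axes, in that order (R = Rz(yaw) Ry(pitch) Rx(roll)).
In Python, from plant import r gives the robot as it stands.
- The arm moves only by the tool carry_out, never from a script. Its argument "deltas" is a list of rows, each a list of 3 entries, a list of its own where there are three numbers: the opening, from 0 (shut) to 1 (fully open), then the shift along the tool's x, y, z in mm, then the turn, a rotation vector about the tool's x, y, z in rad. In form: [[gripper, [tx, ty, tz], [rx, ry, rz]], ...]. A call has 1 to 12 rows; each row is the pose to reach, as a shift and turn from the pose commanded when the call began, along the tool's axes at that moment; what a row does not reach only later rows make up. A row lasts 1/10 s, in which the tool goes at most 50 mm and 8.59 degrees, less where a joint would pass 70% of its speed; a pose out of reach is approached as far as the arm can. A call with a gripper value outside its range is refused whole. The fingers move at their own pace and stop on an object; "squeeze" is the grip in N (left out, the last holds). Time passes only in rows, so rows that repeat a pose let the fingers close. It gives the time, the measured TCP pose, the force, the opening and the grip force at its end, in the units of the state.
- r.get_state(): the state, without advancing time (a new reading comes with each control period).
- r.capture(name): name is "scene" or "side" or "wrist"; returns (picture, depth): 400x640x3 uint8, red, green, blue; 400x640 float32, m along the optical axis (not along the pixel's ray), 0 where there is no reading.
- r.get_calibration(name): a dict with "fov_y" (degrees; the focal length in pixels is half the picture's height over the tangent of half this angle, whatever the lens; pixels are square), "cx", "cy" (the principal point, pixels), "view" (4x4, takes a point from world to camera coordinates). Camera axes: x right, y down, z forward; pixel columns grow to the right and rows downward; lengths in m; the calibration is good to about 2 mm. A picture is of the moment at which its call begins: read the wrist's pose just before it. get_calibration takes no time and is no camera call; for the wrist camera it gives the pose at the moment of the call.
- r.close_job(): hands the job in; it is judged then, once.
The state is a dict: "time_s": time; "joints": joint angles; "qd": joint speeds; "joint_torque": joint torques, N m; "tcp_pos": TCP position; "eef_rot": TCP orientation; "contact_force": force on the tool from outside, world axes, zero at the start; "moment": the same for the moment, N m; "gripper_width": finger opening in m; "gripper_force": force on a finger pad.
Only numpy, scipy, OpenCV 4.12 (cv2) and the standard library are available. Lean on these libraries where they do the work, as an engineer would, in place of code of your own. Each camera call takes 0.05 s, during which the arm holds its last target. There are 200 camera calls.

## Working session

There is one attempt and no reset: what is moved stays moved. The work goes in short steps, Python scripts to look and compute and a tool call to move; the robot and the scene stay as the last step left them, time stands still between calls to the robot, and variables do not carry over. Pictures are saved under pics/ and viewed, at most 17 in all, crops included, and the job is handed in when it is done.

Besides the shell and the picture viewer there is one more tool, called after "Emit:" by a JSON object that holds its "name" and its "arguments". carry_out: Moves the arm, as the interface text tells. Its arguments: {"type":"object","properties":{"deltas":{"type":"array"},"squeeze":{"type":"number"}},"required":["deltas"]}

```bash
ls; mkdir -p pics
python3 - <<'E'
from plant import r
import cv2,numpy as np
print(r.get_state())
for n in("scene","side","wrist"):
    c=r.get_calibration(n);p,d=r.capture(n)
    np.savez(f"pics/{n}0.npz",p=p,d=d,**c)
    cv2.imwrite(f"pics/{n}0.png",p[:,:,::-1]);print(n,c)
E
```

```text
pics
{'time_s': 0.0, 'joints': array([-5.48851267e+01,  2.05911030e+01,  6.31241384e-01, -2.04505504e-02,
       -7.01352514e+01, -1.65073813e+01]), 'qd': array([ 0.14059739, -0.08365222, -0.01470919, -0.0356376 , -0.04402044,
       -0.0355377 ]), 'joint_torque': array([ 1.17770705e-04, -5.82722032e+01,  2.93058336e+01,  6.99735403e+00,
        6.91729132e-03, -1.60240966e-04]), 'tcp_pos': array([ 0.21516757, -0.63917912,  0.18640622]), 'eef_rot': array([ 1.79903344e+02, -8.59578472e-03, -1.61399466e+02]), 'contact_force': array([ 0.16291208,  0.07502883, -0.42701295]), 'moment': array([-0.01428162, -0.00891539, -0.02119638]), 'gripper_force': 0.0, 'gripper_width': 0.08799392152594539}
scene {'fov_y': 53.61580644924103, 'cx': 320.06640371494325, 'cy': 199.69898034984467, 'view': array([[ 0.74059704, -0.67192113, -0.0061663 , -0.36807609],
       [-0.27908971, -0.29924135, -0.9124492 ,  0.24502878],
       [ 0.61124869,  0.67747813, -0.40914353,  0.6325058 ],
       [ 0.        ,  0.        ,  0.        ,  1.        ]])}
side {'fov_y': 52.71582230506127, 'cx': 319.09009624612713, 'cy': 194.1429532428482, 'view': array([[-9.99285036e-01,  3.77981887e-02, -8.44830759e-04,
         5.98190269e-01],
       [ 1.54846359e-02,  3.88783382e-01, -9.21199060e-01,
        -1.18870378e-02],
       [-3.44911998e-02, -9.20553517e-01, -3.89090707e-01,
         1.40098724e+00],
       [ 0.00000000e+00,  0.00000000e+00,  0.00000000e+00,
         1.00000000e+00]])}
wrist {'fov_y': 70.26263785604132, 'cx': 319.3296971110705, 'cy': 200.17510881204436, 'view': array([[-0.32045387,  0.94726275,  0.00161242,  0.6740527 ],
       [ 0.91029001,  0.30747437,  0.27718514, -0.03232356],
       [ 0.26207138,  0.09029282, -0.96081517,  0.39161816],
       [ 0.        ,  0.        ,  0.        ,  1.        ]])}
```

View pics/scene0.png

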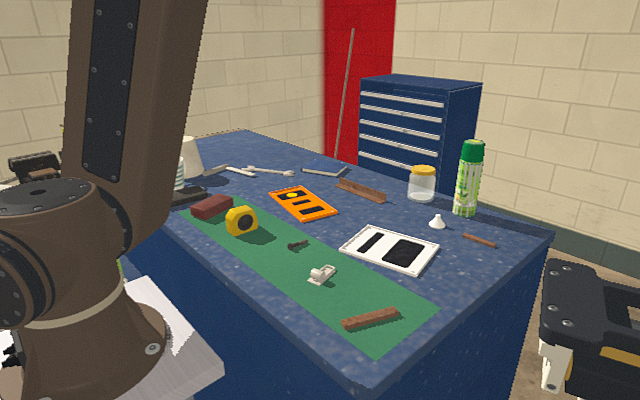

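View pics/side0.png

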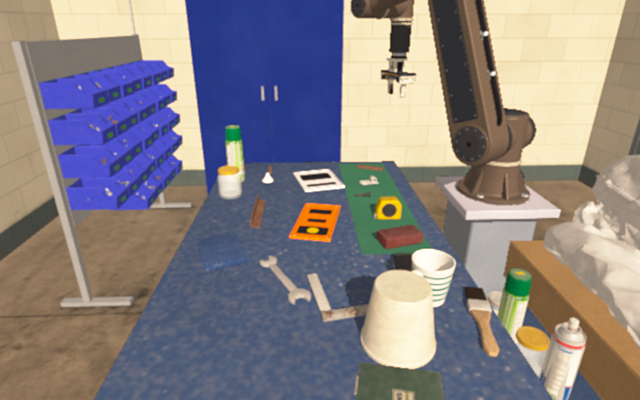

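View pics/wrist0.png

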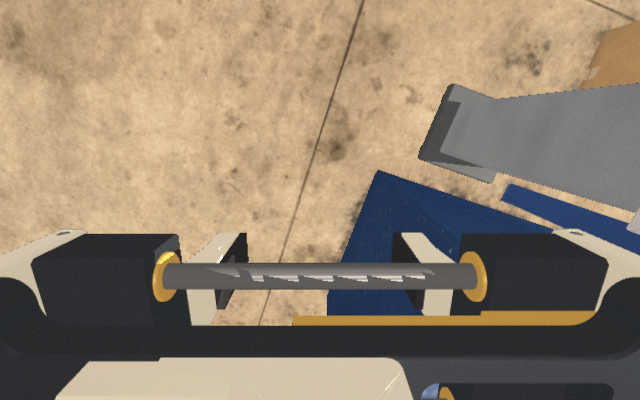

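The scene view shows the following items:

| Item | Pixel position |
|---|---|
| Sanding block | (212,207) |
| Tape measure | (240,220) |
| Bolt | (297,245) |
| Latch catch | (321,273) |
| Large flat bar | (370,318) |
| Orange tray | (303,203) |
| White tray | (390,250) |
| Angle bar | (361,190) |
| Cone | (437,222) |
| Small bar | (479,240) |
| Pouch | (187,196) |

The side view matches this. The wrist view shows only floor so far.

```bash
cat > h.py <<'E'
import numpy as np,cv2,json
def foc(c): return 200/np.tan(np.radians(float(c["fov_y"])/2))
def ray(c,uv):
    uv=np.atleast_2d(np.asarray(uv,float));f=foc(c);V=np.asarray(c["view"])
    d=np.c_[(uv[:,0]-c["cx"])/f,(uv[:,1]-c["cy"])/f,np.ones(len(uv))]@V[:3,:3]
    return -V[:3,:3].T@V[:3,3],d
def plane(c,uv,z):
    o,d=ray(c,uv);return o+d*((z-o[2])/d[:,2])[:,None]
def meet(c1,u1,c2,u2):  # closest point of two rays, and the gap
    o1,d1=ray(c1,u1);o2,d2=ray(c2,u2);d1,d2=d1[0],d2[0]
    t=np.linalg.lstsq(np.c_[d1,-d2],o2-o1,rcond=None)[0]
    a,b=o1+d1*t[0],o2+d2*t[1];return (a+b)/2,np.linalg.norm(a-b)
def proj(c,P):
    V=np.asarray(c["view"]);q=np.atleast_2d(P)@V[:3,:3].T+V[:3,3];f=foc(c)
    return np.c_[q[:,0]/q[:,2]*f+c["cx"],q[:,1]/q[:,2]*f+c["cy"]]
E
python3 - <<'E'
from h import *
np.set_printoptions(precision=3,suppress=True)
S=np.load("pics/scene0.npz")
pts=dict(sand=(212,212),tape=(242,232),bolt=(297,246),latch=(321,277),bar=(370,320),orange=(303,205),white=(390,250),angle=(361,195),cone=(437,227),small=(479,240),pouch=(187,196))
for k,u in pts.items():
    d=S["d"][u[1],u[0]];o,dr=ray(S,u);print(k,plane(S,u,0.005)[0],"depth pt",(o+dr*d)[0])
W=np.load("pics/wrist0.npz");o,_=ray(W,(320,200));print("wrist cam",o)
E
```

```text
sand [0.391 0.326 0.005] depth pt [0.38  0.304 0.016]
tape [0.39  0.171 0.005] depth pt [0.39  0.171 0.005]
bolt [0.448 0.026 0.005] depth pt [0.449 0.028 0.004]
latch [ 0.406 -0.103  0.005] depth pt [ 0.404 -0.106  0.008]
bar [ 0.383 -0.256  0.005] depth pt [ 0.38  -0.258  0.008]
orange [0.604 0.19  0.005] depth pt [0.605 0.192 0.004]
white [ 0.592 -0.132  0.005] depth pt [ 0.592 -0.132  0.005]
angle [0.777 0.126 0.005] depth pt [0.78  0.128 0.004]
cone [ 0.767 -0.143  0.005] depth pt [ 0.768 -0.143  0.004]
small [ 0.783 -0.247  0.005] depth pt [ 0.781 -0.248  0.006]
pouch [0.389 0.478 0.005] depth pt [0.374 0.439 0.022]
wrist cam [ 0.143 -0.664  0.384]
```

Emit:
{"name": "carry_out", "arguments": {"deltas": [[1,[-499,401,-164],[0,0,0.325]],[1,[-499,401,-164],[0,0,0.325]],[1,[-499,401,-164],[0,0,0.325]],[1,[-499,401,-164],[0,0,0.325]],[1,[-499,401,-164],[0,0,0.325]],[1,[-499,401,-164],[0,0,0.325]],[1,[-499,401,-164],[0,0,0.325]],[1,[-499,401,-164],[0,0,0.325]],[1,[-499,401,-164],[0,0,0.325]],[1,[-499,401,-164],[0,0,0.325]],[1,[-499,401,-164],[0,0,0.325]],[1,[-499,401,-164],[0,0,0.325]]]}}

```text
time_s: 1.35
tcp_pos: [0.528, -0.1497, 0.3364]
eef_rot: [180.0, 0.0, -180.0]
contact_force: [0.9, -0.6, 0.5]
gripper_width: 0.0873
gripper_force: 0.0
```

Emit:
{"name": "carry_out", "arguments": {"deltas": [[1,[-32,50,-14],[0,0,0]],[1,[-32,50,-14],[0,0,0]],[1,[-32,50,-14],[0,0,0]]]}}

```text
time_s: 1.65
tcp_pos: [0.5603, -0.1, 0.3493]
eef_rot: [180.0, -0.0, -179.9]
contact_force: [0.1, -0.8, -0.4]
gripper_width: 0.0878
gripper_force: 0.0
```

```bash
cat > snap.py <<'E'
import sys,cv2,numpy as np
from plant import r
n=sys.argv[1]
s=r.get_state();c=r.get_calibration("wrist");p,d=r.capture("wrist")
np.savez(f"pics/{n}.npz",p=p,d=d,**c);cv2.imwrite(f"pics/{n}.png",p[:,:,::-1])
print(s["time_s"],s["tcp_pos"].round(4),s["eef_rot"].round(2),abs(s["qd"]).max().round(2))
E
python3 snap.py A
```

```text
1.65 [ 0.5603 -0.1     0.3493] [ 1.8000e+02 -4.0000e-02 -1.7985e+02] 2.34
```

Emit:
{"name": "carry_out", "arguments": {"deltas": [[1,[0,270,0],[0,0,0]],[1,[0,270,0],[0,0,0]],[1,[0,270,0],[0,0,0]],[1,[0,270,0],[0,0,0]],[1,[0,270,0],[0,0,0]],[1,[0,270,0],[0,0,0]],[1,[0,270,0],[0,0,0]],[1,[0,270,0],[0,0,0]],[1,[0,270,0],[0,0,0]]]}}

```text
time_s: 2.6
tcp_pos: [0.5596, 0.1666, 0.3499]
eef_rot: [-180.0, 0.0, 179.9]
contact_force: [-0.7, -1.4, 0.4]
gripper_width: 0.0876
gripper_force: 0.0
```

```bash
python3 snap.py B
```

```text
2.6 [0.5596 0.1666 0.3499] [-179.99    0.    179.9 ] 0.27
```

View pics/A.png

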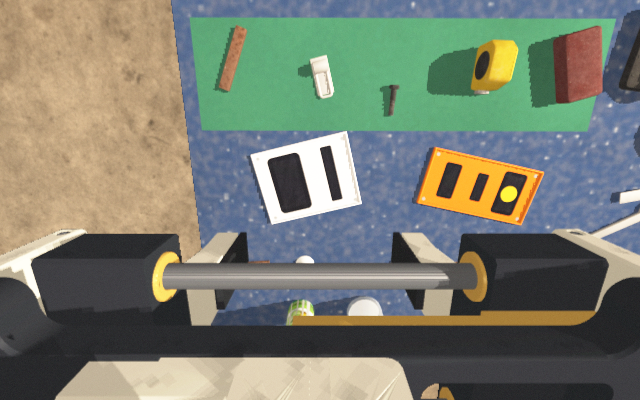

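View pics/B.png

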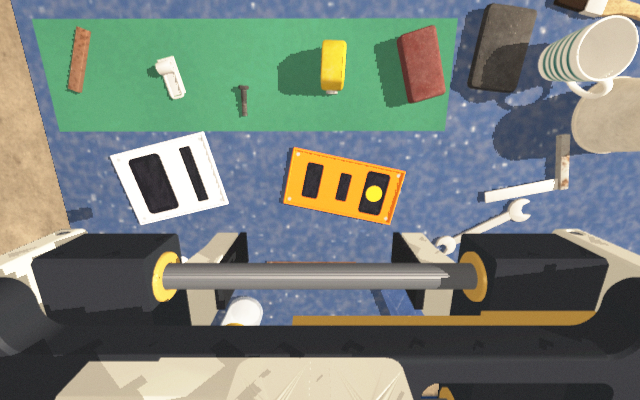

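Views A and B both show everything needed. In B:

| Item | Pixel position |
|---|---|
| Flat bar | (79,60) |
| Latch catch, barrel at upper end | (171,77) |
| Bolt, head up | (243,100) |
| Tape measure | (333,66) |
| Sanding block | (421,64) |
| White tray outlines | (153,183), (193,173) |
| Orange tray outlines | (313,181), (343,187), (374,193) |

Next I'll measure with colour masks and two-view rays.

```bash
cat > meas.py <<'E'
from h import *
np.set_printoptions(precision=4,suppress=True)
M={"A":np.load("pics/A.npz"),"B":np.load("pics/B.npz")}
# seed boxes (u0,v0,u1,v1) per view, HSV ranges
box={"bar":((212,20,250,98),(62,22,96,98)),"latch":((300,48,338,102),(152,50,190,103)),"bolt":((380,80,404,120),(232,80,254,120)),
"tape":((466,32,524,100),(314,34,354,102)),"sand":((548,22,610,108),(392,22,450,108)),
"wSand":((262,146,314,218),(122,146,178,218)),"wBar":((314,140,345,206),(174,140,212,206)),
"oLatch":((434,156,466,204),(298,158,326,204)),"oBolt":((467,168,492,206),(332,168,354,206)),"oTape":((491,166,530,222),(356,166,394,222))}
def mask(k,hsv):
    H,S,V=[hsv[:,:,i].astype(int) for i in range(3)]
    g=(H>60)&(H<85)&(S>90)
    if k=="bar": return ((H<22)|(H>170))&(S>60)
    if k=="latch": return (S<60)&(V>110)
    if k=="bolt": return (S<120)&(V<110)
    if k=="tape": return (H>18)&(H<36)&(S>120)
    if k=="sand": return ((H<12)|(H>165))&(S>60)
    m=V<80
    if k=="oTape": m|=(H>25)&(H<36)&(V>150)&(S>150)
    return m
def blob(k,v):
    m=M[v];b=box[k]["AB".index(v)];hsv=cv2.cvtColor(m["p"],cv2.COLOR_RGB2HSV)
    q=np.zeros((400,640),np.uint8);s=np.s_[b[1]:b[3],b[0]:b[2]];q[s]=mask(k,hsv)[s]
    n,l,st,ce=cv2.connectedComponentsWithStats(q);i=1+np.argmax(st[1:,4]);q=(l==i).astype(np.uint8)
    cn=max(cv2.findContours(q,0,1)[0],key=cv2.contourArea)[:,0]
    return q,ce[i],cn
def rect(p):
    (c,(w,h),a)=cv2.minAreaRect((p[:,:2]*1000).astype(np.float32));
    if w>h:w,h,a=h,w,a-90   # long side h at a+90
    L=(a+90+90)%180-90
    return np.r_[c,w,h,L]   # mm, angle of long axis to world x
zt=dict(bar=.010,latch=.012,bolt=.012,tape=.062,sand=.032)
if __name__=="__main__":
  for k in box:
    qa,ca,na=blob(k,"A");qb,cb,nb=blob(k,"B");P,g=meet(M["A"],ca,M["B"],cb)
    print(k,"tri",P,"gap %.4f"%g,"npx",qa.sum(),qb.sum())
    for v,q,n in(("A",qa,na),("B",qb,nb)):
        vu=np.argwhere(q);uv=vu[:,::-1];d=M[v]["d"][vu[:,0],vu[:,1]];o,dr=ray(M[v],uv);W=(o+dr*d[:,None])[d>0]
        z=np.percentile(W[:,2],[5,50,95]);top=W[W[:,2]>z[2]-.006]
        print("   ",v,"plane rect",rect(plane(M[v],n,zt.get(k,.004))).round(1),"depth z",z,"top rect",rect(top).round(1))
E
python3 meas.py
```

```text
bar tri [ 0.3843 -0.2514  0.0059] gap 0.0011 npx 776 921
    A plane rect [ 386.2 -251.    20.   104.2  -21.8] depth z [0.0063 0.0105 0.0122] top rect [ 386.1 -251.2   19.   104.3  -21.7]
    B plane rect [ 387.7 -248.9   23.8  104.8  -21.5] depth z [0.0038 0.0103 0.0122] top rect [ 386.9 -250.9   21.1  104.6  -22.1]
latch tri [ 0.4126 -0.0965  0.0045] gap 0.0002 npx 733 779
    A plane rect [415.1 -96.3  31.   68.2  13.7] depth z [0.0012 0.0047 0.0228] top rect [398.3 -99.7  17.8  23.9 -76.7]
    B plane rect [416.7 -94.4  37.8  68.5  13.8] depth z [0.0014 0.0053 0.0228] top rect [399.3 -99.2  19.   25.3 -79.5]
bolt tri [0.4478 0.026  0.0041] gap 0.0046 npx 217 96
    A plane rect [452.1  21.4  21.1  52.5 -10. ] depth z [-0.0003  0.0076  0.0161] top rect [449.6  30.4  11.   45.3   4.4]
    B plane rect [452.3  30.1  12.1  50.6   3.1] depth z [0.0005 0.011  0.017 ] top rect [441.7  31.7  10.6  26.4   7.1]
tape tri [0.3982 0.1883 0.0378] gap 0.0003 npx 1605 1200
    A plane rect [403.7 172.   62.8  73.6  -2.5] depth z [0.0069 0.058  0.062 ] top rect [399.4 186.7  38.3  55.1  -2.3]
   
[... 1234 characters left out ...]
 [599.5 151.6  28.8  66.7 -11.9] depth z [0.0034 0.0047 0.0064] top rect [599.4 151.6  28.8  66.8 -11.9]
oBolt tri [0.6119 0.2123 0.0033] gap 0.0002 npx 254 250
    A plane rect [612.  211.8  19.   52.3 -12.2] depth z [0.003  0.0046 0.0061] top rect [612.  211.6  19.8  52.7 -11.8]
    B plane rect [612.4 212.1  18.5  52.3 -12.2] depth z [0.0032 0.0047 0.0061] top rect [612.5 212.1  18.6  52.5 -12. ]
oTape tri [0.6247 0.2733 0.0029] gap 0.0004 npx 820 819
    A plane rect [625.1 272.4  43.1  82.7 -12.2] depth z [0.0033 0.0047 0.0063] top rect [625.1 272.2  44.3  82.9 -11.7]
    B plane rect [625.6 272.8  42.7  82.9 -12. ] depth z [0.0033 0.0048 0.0063] top rect [625.4 272.7  42.9  82.9 -11.9]
```

Emit:
{"name": "carry_out", "arguments": {"deltas": [[1,[161,-269.5,230],[0,0,-0.239]],[1,[161,-269.5,230],[0,0,-0.239]],[1,[161,-269.5,230],[0,0,-0.239]],[1,[161,-269.5,230],[0,0,-0.239]],[1,[161,-269.5,230],[0,0,-0.239]],[1,[161,-269.5,230],[0,0,-0.239]],[1,[161,-269.5,230],[0,0,-0.239]],[1,[161,-269.5,230],[0,0,-0.239]],[1,[161,-269.5,230],[0,0,-0.239]],[1,[161,-269.5,230],[0,0,-0.239]],[1,[161,-269.5,230],[0,0,-0.239]]]}}

```text
time_s: 3.75
tcp_pos: [0.3995, -0.1014, 0.1207]
eef_rot: [-180.0, 0.1, -166.4]
contact_force: [0.1, 0.3, 0.1]
gripper_width: 0.0875
gripper_force: 0.0
```

```bash
python3 snap.py C
cat > close.py <<'E'
import sys
from meas import *
from h import *
# top of a thing seen from the hover: closeup name, z range mm, world radius about (x,y) mm
n,z0,z1,x,y,R=sys.argv[1],*map(float,sys.argv[2:7]);m=np.load(f"pics/{n}.npz")
vu=np.argwhere(m["d"]>0);uv=vu[:,::-1];d=m["d"][vu[:,0],vu[:,1]];o,dr=ray(m,uv);W=(o+dr*d[:,None])*1000
k=(np.hypot(W[:,0]-x,W[:,1]-y)<R)&(W[:,2]>z0)&(W[:,2]<z1)&(vu[:,0]<235);W=W[k]
b=cv2.minAreaRect(W[:,:2].astype(np.float32))
print(n,k.sum(),"rect",rect(W/1000).round(1),"mean",W.mean(0).round(1),"med z",np.median(W[:,2]).round(1))
E
python3 close.py C 2 30 415 -96 50; python3 close.py C 17 30 415 -96 50
```

```text
3.75 [ 0.3995 -0.1014  0.1207] [-1.7998e+02  1.1000e-01 -1.6636e+02] 0.91
C 1587 rect [410.8 -97.8  89.4  97.3 -77.7] mean [410.7 -96.5   8. ] med z 3.9
C 348 rect [398.1 -99.3  18.1  23.  -76.4] mean [397.5 -99.5  21.2] med z 21.6
```

View pics/C.png

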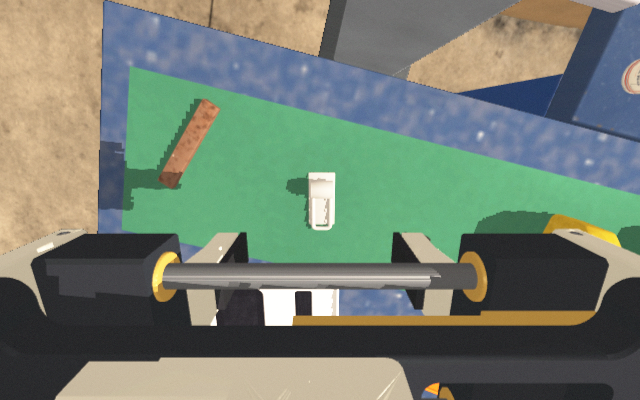

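The wrist view shows the latch catch upright and centred between the fingers at (320,200), with the barrel at row 180.

Emit:
{"name": "carry_out", "arguments": {"deltas": [[0.7,[0,1.5,50],[0,0,0]],[0.5,[0,1.5,95],[0,0,0]],[0.5,[0,1.5,110],[0,0,0]],[0.5,[0,1.5,114],[0,0,0]],[0.5,[0,1.5,114],[0,0,0]],[0,[0,1.5,114],[0,0,0]],[0,[0,1.5,114],[0,0,0]],[0,[0,1.5,114],[0,0,0]],[0,[0,1.5,114],[0,0,0]],[0,[0,1.5,114],[0,0,0]]], "squeeze": 25}}

```text
time_s: 4.8
tcp_pos: [0.3984, -0.0997, 0.0061]
eef_rot: [-180.0, 0.0, -166.3]
contact_force: [-0.4, 0.2, 0.4]
gripper_width: 0.0135
gripper_force: 0.0
```

Emit:
{"name": "carry_out", "arguments": {"deltas": [[0,[0,0,0],[0,0,0]],[0,[0,0,0],[0,0,0]]]}}

```text
time_s: 5.0
tcp_pos: [0.3982, -0.0998, 0.0058]
eef_rot: [-180.0, 0.0, -166.3]
contact_force: [0.2, 0.0, -0.7]
gripper_width: 0.0014
gripper_force: 0.0
```

```bash
python3 snap.py D;  python3 -c "
import cv2;a=cv2.imread('pics/D.png');cv2.imwrite('pics/D2.png',cv2.resize(a[120:330,180:460],None,fx=2.5,fy=2.5))"
```

```text
5.0 [ 0.3982 -0.0998  0.0058] [-180.      0.   -166.32] 0.14
```

View pics/D2.png

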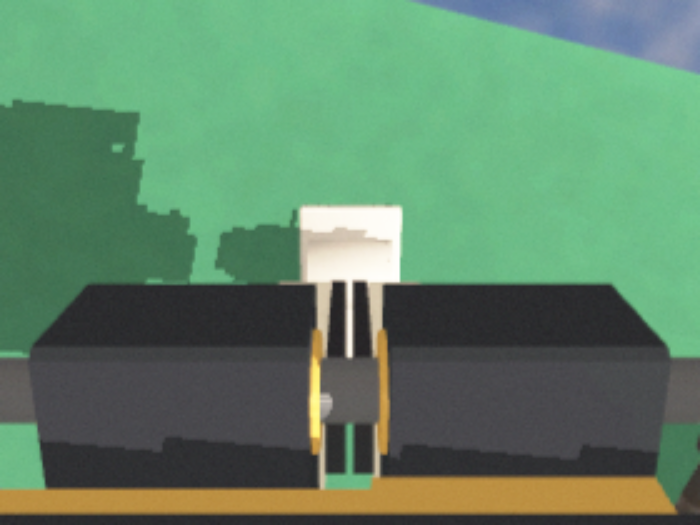

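The fingers closed on nothing and the barrel sits just beyond them, towards the robot. I'll check where the barrel is against the TCP.

Run:
```python
from h import *
np.set_printoptions(precision=1,suppress=True)
m=np.load("pics/D.npz");C=np.load("pics/C.npz")
print("tcp proj D",proj(m,[[.398,-.0998,.006],[.398,-.0998,.025],[.398,-.0998,.045],[.3887,-.102,.025],[.3887,-.102,.045]]))
for r_ in range(190,300,6):
    print(r_,[((lambda o,dr:(o+dr*m["d"][r_,u])[0]*1000)(*ray(m,(u,r_)))) for u in (305,318,321,335)] )
a=np.load("pics/scene0.npz")
print("calib vs C",ray(C,(320,200))[0],ray(m,(320,200))[0])
```

```text
tcp proj D [[319.3 225.3]
 [319.3 235.4]
 [319.3 248.4]
 [319.4 222.2]
 [319.4 233.9]]
190 [array([ 375.6, -116.1,    0.7]), array([ 373.4, -106.8,    0.4]), array([ 372.8, -104.7,    0.7]), array([370.3, -94.7,   0.8])]
196 [array([ 380. , -115.1,    0.8]), array([ 377.5, -105.8,    1.9]), array([ 377.1, -103.6,    1.4]), array([374.7, -93.6,   1. ])]
202 [array([ 385. , -114. ,   -0.8]), array([ 382.4, -104.6,    0.3]), array([ 381.7, -102.5,    1. ]), array([379.1, -92.4,   1.2])]
208 [array([ 388.4, -113.1,    3.1]), array([ 386. , -103.7,    3.3]), array([ 385.3, -101.6,    3.8]), array([382.9, -91.6,   3.9])]
214 [array([ 393. , -112. ,    2.9]), array([ 390.7, -102.6,    2.7]), array([ 390.2, -100.4,    2.7]), array([387.7, -90.3,   2.9])]
220 [array([ 392. , -111.5,   18.3]), array([ 389.7, -102.8,   18.8]), array([ 389.6, -100.6,   17.5]), array([387.4, -91.2,  17.2])]
226 [array([ 395. , -110.6,   21.6]), array([ 393.3, -101.9,   20.4]), array([392.8, -99.9,  20.5]), array([390.4, -90.6,  20.7])]
232 [array([ 398.6, -109.7,   23.3]), array([ 396.8, -101. ,   22.5]), array([
[... 895 characters left out ...]
-111.7,  130.8]), array([ 367.1, -107.8,  128.4]), array([ 367.1, -106.9,  128.1]), array([ 364.5, -103.4,  131. ])]
280 [array([ 367.8, -111.4,  131.9]), array([ 369.2, -107.2,  128.1]), array([ 368.8, -106.4,  128.6]), array([ 365.4, -103.2,  132.6])]
286 [array([ 369.6, -111. ,  132.1]), array([ 371.5, -106.7,  127.7]), array([ 370.9, -105.9,  128.4]), array([ 367.4, -102.7,  132.4])]
292 [array([ 371.6, -110.5,  132.1]), array([ 397.5, -100.5,   91.3]), array([397. , -99.3,  91.5]), array([ 369.5, -102.1,  132.1])]
298 [array([ 373.8, -110. ,  131.7]), array([399.9, -99.9,  92.1]), array([400.2, -98.5,  91.2]), array([ 370.8, -101.8,  133.1])]
calib vs C [ 0.3 -0.1  0.3] [ 0.3 -0.1  0.2]
```

Run:
```python
from plant import r
from h import *
np.set_printoptions(precision=1,suppress=True)
out=[]
for n in("scene","side"):
    c=r.get_calibration(n);p,d=r.capture(n);np.savez(f"pics/{n}1.npz",p=p,d=d,**c)
    u=proj(c,[[.398,-.1,.006],[.398,-.1,.05]]);print(n,u)
    x,y=u[0].astype(int);q=p[max(0,y-60):y+40,max(0,x-60):x+60,::-1];out.append(cv2.resize(q,(400,333)))
cv2.imwrite("pics/tip.png",np.hstack(out))
```

```text
scene [[317.  277.5]
 [316.8 259.1]]
side [[372.8 180.4]
 [373.5 169.1]]
```

View pics/tip.png

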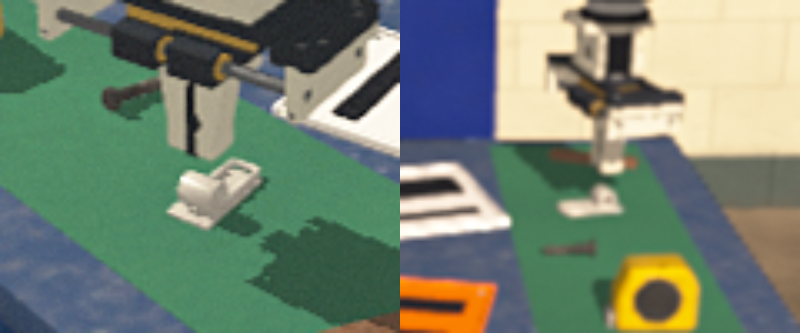

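The scene and side crops show the shut fingertips well above the latch, about 35 mm higher than the TCP reading says. I'll measure that offset from the depth images.

Run:
```python
from h import *
np.set_printoptions(precision=1,suppress=True)
for n in("scene1","side1","D"):
    m=np.load(f"pics/{n}.npz");vu=np.argwhere(m["d"]>0);o,dr=ray(m,vu[:,::-1]);W=(o+dr*m["d"][vu[:,0],vu[:,1]][:,None])*1000
    k=(np.abs(W[:,0]-398)<14)&(np.abs(W[:,1]+100)<24)&(W[:,2]>26)&(W[:,2]<75);Z=W[k];print(n,k.sum(),np.percentile(Z[:,2],[0,1,3,5,10,20]))
    i=np.argsort(Z[:,2])[:6];print(Z[i],vu[k][i].tolist())
```

```text
scene1 219 [45.5 45.9 48.1 49.  50.8 53.3]
[[ 389.2 -101.4   45.5]
 [ 390.5 -102.9   45.6]
 [ 391.9 -104.3   45.7]
 [ 390.1 -100.4   46.9]
 [ 388.1  -99.6   47.4]
 [ 386.9  -89.    47.6]] [[263, 314], [263, 315], [263, 316], [262, 314], [262, 313], [260, 309]]
side1 63 [45.8 46.4 47.2 48.2 49.7 53. ]
[[ 406.4 -102.2   45.8]
 [ 387.   -87.9   46.8]
 [ 405.2  -87.2   47.3]
 [ 394.9  -84.5   48.1]
 [ 410.1 -103.3   49.3]
 [ 402.8  -80.6   49.6]] [[170, 371], [171, 377], [171, 372], [171, 375], [169, 370], [171, 373]]
D 531 [46.  46.6 48.  49.1 50.2 53.3]
[[ 388.5 -105.4   46. ]
 [ 387.1  -99.6   46. ]
 [ 386.9  -99.    46.1]
 [ 388.2 -104.8   46.4]
 [ 386.6  -98.5   46.5]
 [ 387.7 -103.1   46.6]] [[233, 314], [233, 324], [233, 325], [233, 315], [233, 326], [233, 318]]
```

All three cameras agree: the real tips are at z≈45.5 mm while the TCP reads 6 mm, so the tips are about 39.5 mm behind the reported TCP. Horizontally they agree. I'll allow for this by going 39–40 mm lower, and watch the force.

Emit:
{"name": "carry_out", "arguments": {"deltas": [[0.5,[0,0,0],[0,0,0]],[0.5,[0,0,0],[0,0,0]],[0.5,[0,0,0],[0,0,0]],[0.5,[0,0,15],[0,0,0]],[0.5,[0,0,28],[0,0,0]],[0.5,[0,0,34],[0,0,0]],[0.5,[0,0,37],[0,0,0]],[0.5,[0,0,38],[0,0,0]],[0.5,[0,0,38],[0,0,0]]]}}

```text
time_s: 6.05
tcp_pos: [0.3984, -0.0997, -0.032]
eef_rot: [-180.0, 0.0, -166.3]
contact_force: [-0.0, 0.6, -1.5]
gripper_width: 0.0437
gripper_force: 0.0
```

Emit:
{"name": "carry_out", "arguments": {"deltas": [[0,[0,0,0],[0,0,0]],[0,[0,0,0],[0,0,0]],[0,[0,0,0],[0,0,0]],[0,[0,0,0],[0,0,0]],[0,[0,0,0],[0,0,0]]], "squeeze": 25}}

```text
time_s: 6.55
tcp_pos: [0.3983, -0.0997, -0.032]
eef_rot: [-180.0, 0.0, -166.3]
contact_force: [-0.8, 0.4, 4.3]
gripper_width: 0.0236
gripper_force: 25.0
```

Emit:
{"name": "carry_out", "arguments": {"deltas": [[0,[0,0,-40],[0,0,0]],[0,[0,0,-75],[0,0,0]],[0,[-239,204,-75],[0,0,0.448]],[0,[-239,204,-75],[0,0,0.448]],[0,[-239,204,-75],[0,0,0.448]],[0,[-239,204,-75],[0,0,0.448]],[0,[-239,204,-75],[0,0,0.448]],[0,[-239,204,-75],[0,0,0.448]],[0,[-239,204,-75],[0,0,0.448]],[0,[-239,204,-75],[0,0,0.448]],[0,[-239,204,-75],[0,0,0.448]],[0,[-239,204,-75],[0,0,0.448]]]}}

```text
time_s: 7.75
tcp_pos: [0.5811, 0.1539, 0.0425]
eef_rot: [-180.0, -0.1, 168.0]
contact_force: [-0.7, -0.3, -0.2]
gripper_width: 0.0236
gripper_force: 25.0
```

```bash
python3 snap.py E
python3 - <<'E'
from h import *
m=np.load("pics/E.npz");q=m["p"][100:300,190:450,::-1];cv2.imwrite("pics/E2.png",cv2.resize(q,None,fx=2,fy=2))
E
```

```text
7.75 [0.5811 0.1539 0.0425] [-1.7996e+02 -5.0000e-02  1.6797e+02] 0.56
```

View pics/E2.png

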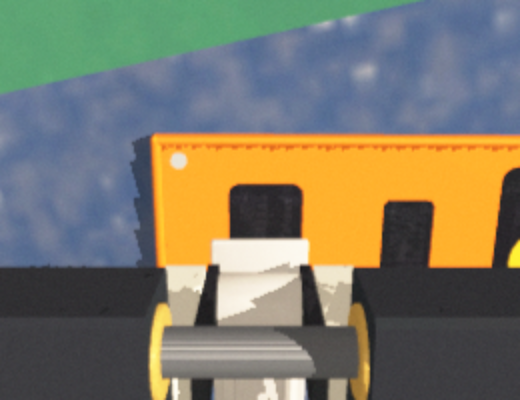

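The latch is held level above its outline at (267,210) in the crop and lines up with it. I'll lower and release it.

Emit:
{"name": "carry_out", "arguments": {"deltas": [[0,[-1,0,40],[0,0,0]],[0,[-1,0,60],[0,0,0]],[0,[-1,0,67],[0,0,0]],[0,[-1,0,70],[0,0,0]],[0,[-1,0,70],[0,0,0]],[0.45,[-1,0,70],[0,0,0]],[0.45,[-1,0,70],[0,0,0]],[0.45,[-1,0,70],[0,0,0]]]}}

```text
time_s: 8.6
tcp_pos: [0.5836, 0.1551, -0.0263]
eef_rot: [179.9, 0.1, 168.0]
contact_force: [0.1, 0.1, -1.2]
gripper_width: 0.0384
gripper_force: 0.0
```

Emit:
{"name": "carry_out", "arguments": {"deltas": [[0.45,[0,0,-50],[0,0,0]],[0.6,[0,0,-100],[0,0,0]],[0.6,[103,-149,-111],[0,0,-0.288]],[0.6,[103,-149,-111],[0,0,-0.288]],[0.6,[103,-149,-111],[0,0,-0.288]],[0.6,[103,-149,-111],[0,0,-0.288]],[0.6,[103,-149,-111],[0,0,-0.288]],[0.6,[103,-149,-111],[0,0,-0.288]],[0.6,[103,-149,-111],[0,0,-0.288]]]}}

```text
time_s: 9.5
tcp_pos: [0.4525, 0.031, 0.0843]
eef_rot: [180.0, 0.1, -175.5]
contact_force: [-0.2, -0.8, -0.0]
gripper_width: 0.0525
gripper_force: 0.0
```

```bash
python3 snap.py F; python3 close.py F 6 30 451 30 45;python3 close.py F 2.5 30 451 30 32
python3 - <<'E'
from h import *
m=np.load("pics/F.npz");q=m["p"][100:300,190:450,::-1];cv2.imwrite("pics/F2.png",cv2.resize(q,None,fx=2,fy=2))
E
```

```text
9.5 [0.4525 0.031  0.0843] [ 1.7998e+02  8.0000e-02 -1.7547e+02] 1.05
F 541 rect [452.6  32.8  17.7  52.4   2.9] mean [448.5  30.7  11.2] med z 10.8
F 571 rect [448.6  31.9  48.7  54.3 -47.4] mean [448.4  30.5  10.8] med z 10.6
```

View pics/F2.png

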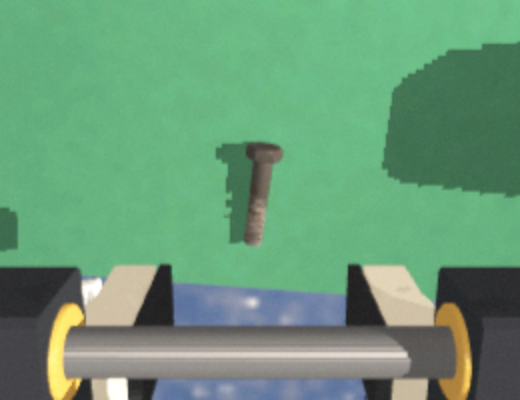

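Run:
```python
from h import *
np.set_printoptions(precision=1,suppress=True)
m=np.load("pics/F.npz");hsv=cv2.cvtColor(m["p"],cv2.COLOR_RGB2HSV)
vu=np.argwhere(m["d"]>0);o,dr=ray(m,vu[:,::-1]);W=(o+dr*m["d"][vu[:,0],vu[:,1]][:,None])*1000
h=hsv[vu[:,0],vu[:,1]].astype(int)
k=(abs(W[:,0]-451)<40)&(abs(W[:,1]-30)<25)&(W[:,2]>4)&(vu[:,0]<232)&((h[:,0]<30)|(h[:,0]>150));P=W[k]
for a in range(420,485,5):
    s=P[(P[:,0]>=a)&(P[:,0]<a+5)]
    if len(s):print(a,len(s),"y",np.percentile(s[:,1],[5,50,95]),"z",np.percentile(s[:,2],[5,50,95]))
s=P[P[:,0]>437];print(np.degrees(np.arctan(np.polyfit(s[:,0],s[:,1],1)[0])),P[:,0].min(),P[:,0].max())
```

```text
425 85 y [24.6 31.4 38.2] z [ 6.  13.1 16.5]
430 56 y [24.7 31.6 38.5] z [11.  15.8 17.3]
435 45 y [27.3 31.  34.9] z [10.4 12.1 13.4]
440 43 y [26.8 30.7 34.6] z [10.3 11.9 12.9]
445 41 y [27.  30.3 34.1] z [ 9.3 11.4 12.5]
450 38 y [26.5 29.7 33.4] z [ 9.  10.8 12.3]
455 38 y [26.8 30.  33.9] z [ 8.7 10.4 12.1]
460 39 y [26.2 30.1 33.3] z [ 8.1  9.8 11.3]
465 38 y [26.4 29.8 33.7] z [ 7.3  9.4 11.2]
470 37 y [25.9 29.9 33.1] z [ 7.4  9.3 10.2]
475 18 y [26.  28.8 32.6] z [ 7.6  8.8 10.2]
-2.0963997727070836 426.77461220527766 477.3271320158307
```

The bolt is centred at about (452,30), angle −2°, with its head towards the robot. I'll grip the shank at x=456.

Emit:
{"name": "carry_out", "arguments": {"deltas": [[0.5,[-3.5,-1.3,45],[0,0,0.115]],[0.45,[-3.5,-1.3,90],[0,0,0.115]],[0.45,[-3.5,-1.3,110],[0,0,0.115]],[0.45,[-3.5,-1.3,117],[0,0,0.115]],[0.45,[-3.5,-1.3,121],[0,0,0.115]],[0.45,[-3.5,-1.3,121],[0,0,0.115]],[0,[-3.5,-1.3,121],[0,0,0.115]],[0,[-3.5,-1.3,121],[0,0,0.115]],[0,[-3.5,-1.3,121],[0,0,0.115]],[0,[-3.5,-1.3,121],[0,0,0.115]],[0,[-3.5,-1.3,121],[0,0,0.115]],[0,[-3.5,-1.3,121],[0,0,0.115]]], "squeeze": 25}}

```text
time_s: 10.75
tcp_pos: [0.4553, 0.0295, -0.0369]
eef_rot: [180.0, 0.0, 177.9]
contact_force: [-0.4, -0.3, 4.1]
gripper_width: 0.0087
gripper_force: 25.0
```

Emit:
{"name": "carry_out", "arguments": {"deltas": [[0,[0,0,-40],[0,0,0]],[0,[0,0,-75],[0,0,0]],[0,[-153.5,187.5,-75],[0,0,0.173]],[0,[-153.5,187.5,-75],[0,0,0.173]],[0,[-153.5,187.5,-75],[0,0,0.173]],[0,[-153.5,187.5,-75],[0,0,0.173]],[0,[-153.5,187.5,-75],[0,0,0.173]],[0,[-153.5,187.5,-75],[0,0,0.173]],[0,[-153.5,187.5,-75],[0,0,0.173]],[0,[-153.5,187.5,-75],[0,0,0.173]],[0,[-153.5,187.5,-40],[0,0,0.173]],[0,[-153.5,187.5,-40],[0,0,0.173]]]}}

```text
time_s: 11.95
tcp_pos: [0.6117, 0.2088, -0.0005]
eef_rot: [-179.8, -0.3, 167.9]
contact_force: [-0.9, -0.7, -1.1]
gripper_width: 0.009
gripper_force: 25.0
```

```bash
python3 snap.py G
python3 - <<'E'
from h import *
m=np.load("pics/G.npz");q=m["p"][100:300,190:450,::-1];cv2.imwrite("pics/G2.png",cv2.resize(q,None,fx=2,fy=2))
E
```

```text
11.95 [ 6.117e-01  2.088e-01 -5.000e-04] [-179.77   -0.3   167.92] 4.3
```

View pics/G2.png

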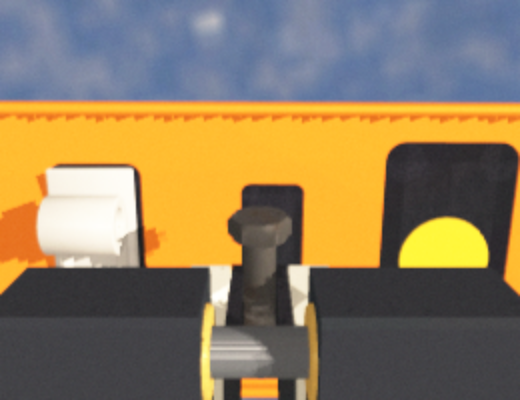

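The bolt is held level over its outline, and the latch catch sits in its own outline. I'll lower the bolt.

Emit:
{"name": "carry_out", "arguments": {"deltas": [[0,[0,0,20],[0,0,0]],[0,[0,0,30],[0,0,0]],[0,[0,0,33],[0,0,0]],[0,[0,0,35],[0,0,0]],[0,[0,0,35],[0,0,0]],[0,[0,0,35],[0,0,0]],[0.3,[0,0,35],[0,0,0]],[0.3,[0,0,35],[0,0,0]],[0.3,[0,0,35],[0,0,0]]]}}

```text
time_s: 12.9
tcp_pos: [0.6154, 0.2114, -0.032]
eef_rot: [180.0, 0.0, 168.0]
contact_force: [0.8, 0.6, -0.1]
gripper_width: 0.0245
gripper_force: 0.0
```

Emit:
{"name": "carry_out", "arguments": {"deltas": [[0.3,[0,0,-50],[0,0,0]],[0.5,[0,0,-116],[0,0,0]],[0.8,[0,0,-116],[0,0,0]],[0.8,[205.5,-68,-116],[0,0,-0.166]],[0.8,[205.5,-68,-116],[0,0,-0.166]],[0.8,[205.5,-68,-116],[0,0,-0.166]],[0.8,[205.5,-68,-116],[0,0,-0.166]],[0.8,[205.5,-68,-116],[0,0,-0.166]],[0.8,[205.5,-68,-116],[0,0,-0.166]],[0.8,[205.5,-68,-116],[0,0,-0.166]],[0.8,[205.5,-68,-116],[0,0,-0.166]]]}}

```text
time_s: 14.0
tcp_pos: [0.4009, 0.1879, 0.084]
eef_rot: [180.0, 0.0, 177.5]
contact_force: [0.6, -0.3, -0.1]
gripper_width: 0.07
gripper_force: 0.0
```

```bash
python3 snap.py H
python3 - <<'E'
from h import *
np.set_printoptions(precision=1,suppress=True)
for n in "BH":
    m=np.load(f"pics/{n}.npz")
    vu=np.argwhere(m["d"]>0);o,dr=ray(m,vu[:,::-1]);W=(o+dr*m["d"][vu[:,0],vu[:,1]][:,None])*1000
    k=(abs(W[:,0]-400)<55)&(abs(W[:,1]-187)<45)&(W[:,2]>4)&(vu[:,0]<230);P=W[k]
    for z0,z1 in((4,15),(15,35),(35,55),(55,68)):
        s=P[(P[:,2]>=z0)&(P[:,2]<z1)]
        if len(s)>3:print(n,z0,len(s),"x",np.percentile(s[:,0],[1,99]),"y",np.percentile(s[:,1],[2,98]))
    s=P[P[:,2]>57];(c,w,a)=cv2.minAreaRect(s[:,:2].astype(np.float32));print(c,w,a)
E
```

```text
14.0 [0.4009 0.1879 0.084 ] [1.7997e+02 3.0000e-02 1.7752e+02] 0.76
B 4 41 x [376.8 441.8] y [174.1 228.2]
B 15 56 x [432.7 440.8] y [170.7 204.3]
B 35 237 x [364.2 434.5] y [168.8 206.8]
B 55 899 x [372.5 426.1] y [168.8 205.5]
(400.3600158691406, 187.6220703125) (37.673397064208984, 53.04140090942383) 86.98835754394531
H 4 37 x [363.4 368.3] y [175.8 209. ]
H 15 153 x [363.3 368.3] y [173.8 208.3]
H 35 647 x [363.6 396.3] y [171.2 207.9]
H 55 2264 x [372.7 413.5] y [170.  206.2]
(393.7635192871094, 188.1881103515625) (37.736820220947266, 41.656158447265625) 87.34842681884766
```

Emit:
{"name": "carry_out", "arguments": {"deltas": [[0.8,[0,0,45],[0,0,0]],[0.8,[0,0,85],[0,0,0]],[0.8,[0,0,103],[0,0,0]],[0.8,[0,0,108],[0,0,0]],[0.8,[0,0,108],[0,0,0]],[0,[0,0,108],[0,0,0]],[0,[0,0,108],[0,0,0]],[0,[0,0,108],[0,0,0]],[0,[0,0,108],[0,0,0]],[0,[0,0,108],[0,0,0]]], "squeeze": 35}}

```text
time_s: 15.05
tcp_pos: [0.4006, 0.1881, -0.0236]
eef_rot: [179.9, 0.1, 177.5]
contact_force: [-0.6, 0.5, 1.1]
gripper_width: 0.0378
gripper_force: 34.9
```

Emit:
{"name": "carry_out", "arguments": {"deltas": [[0,[0,0,-40],[0,0,0]],[0,[0,0,-70],[0,0,0]],[0,[-219,94.5,-70],[0,0,0.166]],[0,[-219,94.5,-70],[0,0,0.166]],[0,[-219,94.5,-70],[0,0,0.166]],[0,[-219,94.5,-70],[0,0,0.166]],[0,[-219,94.5,-70],[0,0,0.166]],[0,[-219,94.5,-70],[0,0,0.166]],[0,[-219,94.5,-70],[0,0,0.166]],[0,[-219,94.5,-70],[0,0,0.166]],[0,[-219,94.5,-40],[0,0,0.166]],[0,[-219,94.5,-40],[0,0,0.166]]]}}

```text
time_s: 16.25
tcp_pos: [0.6195, 0.2707, 0.0128]
eef_rot: [-179.8, -0.3, 168.0]
contact_force: [-0.7, -0.1, -3.9]
gripper_width: 0.0375
gripper_force: 35.0
```

```bash
python3 snap.py I
python3 - <<'E'
from h import *
m=np.load("pics/I.npz");q=m["p"][100:300,190:450,::-1];cv2.imwrite("pics/I2.png",cv2.resize(q,None,fx=2,fy=2))
E
```

```text
16.25 [0.6195 0.2707 0.0128] [-179.79   -0.26  167.98] 3.68
```

View pics/I2.png

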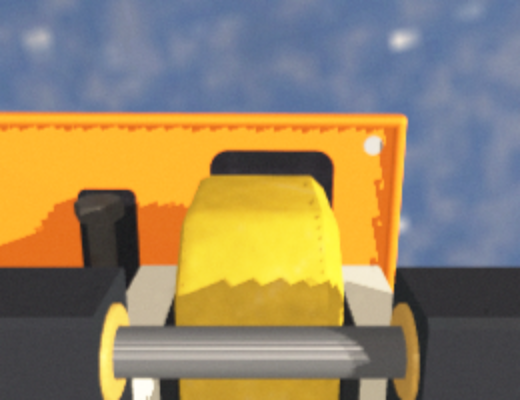

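The tape is upright over its outline, and the bolt sits in its own outline. I'll lower the tape and open just enough to clear the bolt.

Emit:
{"name": "carry_out", "arguments": {"deltas": [[0,[0,0,20],[0,0,0]],[0,[0,0,30],[0,0,0]],[0,[0,0,34],[0,0,0]],[0,[0,0,35.5],[0,0,0]],[0,[0,0,35.5],[0,0,0]],[0,[0,0,35.5],[0,0,0]],[0.56,[0,0,35.5],[0,0,0]],[0.56,[0,0,35.5],[0,0,0]],[0.56,[0,0,35.5],[0,0,0]]]}}

```text
time_s: 17.2
tcp_pos: [0.6234, 0.2726, -0.0192]
eef_rot: [180.0, 0.0, 168.0]
contact_force: [-0.1, -0.2, -0.1]
gripper_width: 0.0486
gripper_force: 0.0
```

Emit:
{"name": "carry_out", "arguments": {"deltas": [[0.56,[0,0,-50],[0,0,0]],[0.56,[0,0,-100],[0,0,0]],[0.56,[0,0,-150],[0,0,0]],[0.9,[66.5,-38,-349],[0,0,-0.209]],[0.9,[66.5,-38,-349],[0,0,-0.209]],[0.9,[66.5,-38,-349],[0,0,-0.209]],[0.9,[66.5,-38,-349],[0,0,-0.209]],[0.9,[66.5,-38,-349],[0,0,-0.209]],[0.9,[66.5,-38,-349],[0,0,-0.209]],[0.9,[66.5,-38,-349],[0,0,-0.209]]]}}

```text
time_s: 18.2
tcp_pos: [0.5497, 0.249, 0.3288]
eef_rot: [180.0, -0.0, 180.0]
contact_force: [-0.6, 0.3, -0.3]
gripper_width: 0.0786
gripper_force: 0.0
```

```bash
python3 snap.py J; python3 close.py J 2.8 32 397 338 1
python3 - <<'E'
from h import *
np.set_printoptions(precision=1,suppress=True)
m=np.load("pics/J.npz")
vu=np.argwhere(m["d"]>0);o,dr=ray(m,vu[:,::-1]);W=(o+dr*m["d"][vu[:,0],vu[:,1]][:,None])*1000
a=np.radians(-12);L=np.array([np.cos(a),np.sin(a)]);X=np.array([-L[1],L[0]]);C=np.array([612.2,212])
T=np.c_[(W[:,:2]-C)@X,(W[:,:2]-C)@L,W[:,2]]  # tray-wise: across, along, z
ok=vu[:,0]<235
for n,x0,h,z in(("latch",-62,22,6.2),("latchtop",-62,20,18),("bolt",0,20,8),("tape",62,26,55)):
    k=ok&(abs(T[:,0]-x0)<h)&(abs(T[:,1])<48)&(T[:,2]>z)&(T[:,2]<75);q=T[k];(c,w,an)=cv2.minAreaRect(q[:,:2].astype(np.float32))
    print(n,k.sum(),"rect c",np.array(c),"size",np.array(w),"ang",an,"x",np.percentile(q[:,0],[2,98]),"y",np.percentile(q[:,1],[1,99]),"z",np.percentile(q[:,2],[2,98]))
cv2.imwrite("pics/J2.png",cv2.resize(m["p"][90:290,180:480,::-1],None,fx=2.5,fy=2.5))
E
```

```text
18.2 [0.5497 0.249  0.3288] [ 1.7998e+02 -2.0000e-02  1.7999e+02] 1.68
J 1 rect [397.6 337.5   0.    0.  -90. ] mean [397.6 337.5  31.9] med z 31.9
latch 529 rect c [-61.5  -1.8] size [38.9 88.3] ang 0.5325379371643066 x [-76.5 -47.5] y [-33.8  33.6] z [ 6.3 27.4]
latchtop 143 rect c [-61.9 -15.9] size [19.8 23.5] ang 88.55732727050781 x [-73.2 -50.4] y [-25.5  -6.9] z [18.4 28.4]
bolt 156 rect c [-2.2  0.7] size [17.  52.2] ang 4.769999980926514 x [-6.7  6.6] y [-24.9  26.5] z [ 9.8 20.8]
tape 722 rect c [58.9 -4.5] size [60.1 38.6] ang 89.88865661621094 x [40.7 77.1] y [-32.4  23.9] z [56.1 66.7]
```

View pics/J2.png

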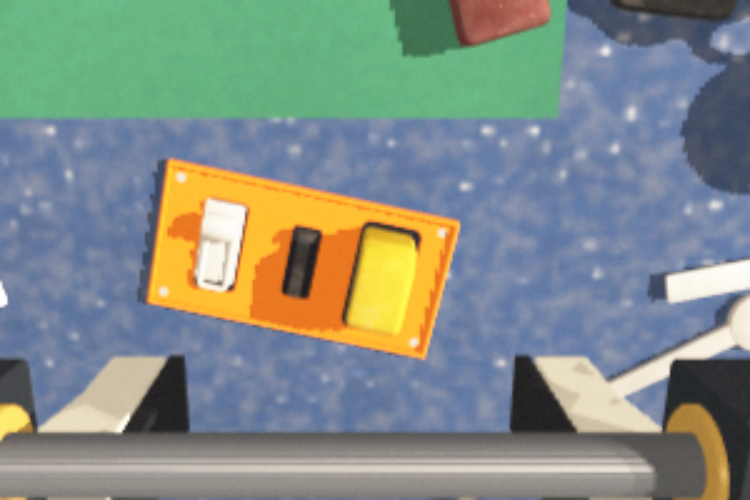

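The orange kit is complete. Latch, bolt and tape are all within about 3 mm of their outlines and upright. Next is the sanding block.

Emit:
{"name": "carry_out", "arguments": {"deltas": [[0.86,[152,89.4,239],[0,0,-0.286]],[0.86,[152,89.4,239],[0,0,-0.286]],[0.86,[152,89.4,239],[0,0,-0.286]],[0.86,[152,89.4,239],[0,0,-0.286]],[0.86,[152,89.4,239],[0,0,-0.286]],[0.86,[152,89.4,239],[0,0,-0.286]],[0.86,[152,89.4,239],[0,0,-0.286]],[0.86,[152,89.4,239],[0,0,-0.286]],[0.86,[152,89.4,239],[0,0,-0.286]]]}}

```text
time_s: 19.15
tcp_pos: [0.3988, 0.3386, 0.0904]
eef_rot: [-180.0, 0.0, -163.6]
contact_force: [0.0, -0.6, 0.5]
gripper_width: 0.0755
gripper_force: 0.0
```

```bash
python3 snap.py K; python3 close.py K 27 38 397 338 75; python3 close.py K 16 30 440 440 70
```

```text
19.15 [0.3988 0.3386 0.0904] [-1.7998e+02  2.0000e-02 -1.6362e+02] 0.95
K 5715 rect [387.9 337.1  59.7  88.5  16.2] mean [385.3 336.3  31.9] med z 32.1
K 1525 rect [390.7 428.1  35.9 118.  -74.4] mean [388.  449.8  22.5] med z 22.8
```

Emit:
{"name": "carry_out", "arguments": {"deltas": [[0.86,[0.5,1,45],[0,0,0]],[0.86,[0.5,1,90],[0,0,0]],[0.86,[0.5,1,110],[0,0,0]],[0.86,[0.5,1,116],[0,0,0]],[0.86,[0.5,1,116],[0,0,0]],[0,[0.5,1,116],[0,0,0]],[0,[0.5,1,116],[0,0,0]],[0,[0.5,1,116],[0,0,0]],[0,[0.5,1,116],[0,0,0]]], "squeeze": 40}}

```text
time_s: 20.1
tcp_pos: [0.3979, 0.3402, -0.0243]
eef_rot: [179.9, 0.1, -163.6]
contact_force: [0.2, -1.0, 7.5]
gripper_width: 0.0595
gripper_force: 40.0
```

Emit:
{"name": "carry_out", "arguments": {"deltas": [[0,[0,0,-40],[0,0,0]],[0,[0,0,-80],[0,0,0]],[0,[-60,-537.5,-80],[0,0,0.045]],[0,[-60,-537.5,-80],[0,0,0.045]],[0,[-60,-537.5,-80],[0,0,0.045]],[0,[-60,-537.5,-80],[0,0,0.045]],[0,[-60,-537.5,-80],[0,0,0.045]],[0,[-60,-537.5,-80],[0,0,0.045]],[0,[-60,-537.5,-80],[0,0,0.045]],[0,[-60,-537.5,-80],[0,0,0.045]],[0,[-60,-537.5,-80],[0,0,0.045]],[0,[-60,-537.5,-80],[0,0,0.045]]]}}

```text
time_s: 21.3
tcp_pos: [0.5911, -0.1239, 0.0548]
eef_rot: [180.0, 0.0, -166.2]
contact_force: [1.3, 1.2, -1.5]
gripper_width: 0.0597
gripper_force: 40.0
```

Emit:
{"name": "carry_out", "arguments": {"deltas": [[0,[0,0,0],[0,0,0]],[0,[0,0,0],[0,0,0]],[0,[0,0,0],[0,0,0]]]}}

```text
time_s: 21.6
tcp_pos: [0.5901, -0.1214, 0.0543]
eef_rot: [180.0, -0.0, -166.2]
contact_force: [-0.1, 0.1, -1.4]
gripper_width: 0.0596
gripper_force: 40.0
```

Emit:
{"name": "carry_out", "arguments": {"deltas": [[0,[-8,-40,0],[0,0,0]],[0,[-8,-40,10],[0,0,0]],[0,[-8,-40,20],[0,0,0]],[0,[-8,-40,50],[0,0,0]],[0,[-8,-40,67],[0,0,0]],[0,[-8,-40,72],[0,0,0]],[0,[-8,-40,74],[0,0,0]],[0,[-8,-40,74],[0,0,0]],[0,[-8,-40,74],[0,0,0]],[0.78,[-8,-40,74],[0,0,0]],[0.78,[-8,-40,74],[0,0,0]],[0.78,[-8,-40,74],[0,0,0]]]}}

```text
time_s: 22.8
tcp_pos: [0.6082, -0.1589, -0.0193]
eef_rot: [-180.0, 0.0, -166.2]
contact_force: [0.5, 0.0, -0.7]
gripper_width: 0.0681
gripper_force: 0.0
```

Emit:
{"name": "carry_out", "arguments": {"deltas": [[0.78,[0,0,-50],[0,0,0]],[0.78,[0,0,-100],[0,0,0]],[0.6,[237,-36.5,-103],[0,0,0.623]],[0.6,[237,-36.5,-103],[0,0,0.623]],[0.6,[237,-36.5,-103],[0,0,0.623]],[0.6,[237,-36.5,-103],[0,0,0.623]],[0.6,[237,-36.5,-103],[0,0,0.623]],[0.6,[237,-36.5,-103],[0,0,0.623]],[0.6,[237,-36.5,-103],[0,0,0.623]],[0.6,[237,-36.5,-103],[0,0,0.623]],[0.6,[237,-36.5,-103],[0,0,0.623]]]}}

```text
time_s: 23.9
tcp_pos: [0.3874, -0.2506, 0.0833]
eef_rot: [-180.0, 0.0, 158.2]
contact_force: [-0.6, 0.1, 0.2]
gripper_width: 0.0524
gripper_force: 0.0
```

```bash
python3 snap.py L; python3 close.py L 6.5 14 386 -251 65
```

```text
23.9 [ 0.3874 -0.2506  0.0833] [-1.8000e+02  1.0000e-02  1.5815e+02] 0.35
L 1673 rect [ 380.2 -249.2   17.9   91.6  -21.3] mean [ 378.  -248.1   10.2] med z 10.3
```

Emit:
{"name": "carry_out", "arguments": {"deltas": [[0.6,[0.5,-1,45],[0,0,0]],[0.5,[0.5,-1,90],[0,0,0]],[0.5,[0.5,-1,112],[0,0,0]],[0.5,[0.5,-1,119],[0,0,0]],[0.5,[0.5,-1,119],[0,0,0]],[0,[0.5,-1,119],[0,0,0]],[0,[0.5,-1,119],[0,0,0]],[0,[0.5,-1,119],[0,0,0]],[0,[0.5,-1,119],[0,0,0]],[0,[0.5,-1,119],[0,0,0]]], "squeeze": 40}}

```text
time_s: 24.95
tcp_pos: [0.3863, -0.2516, -0.0349]
eef_rot: [180.0, 0.1, 158.1]
contact_force: [-1.4, 2.0, 7.2]
gripper_width: 0.0173
gripper_force: 40.0
```

Emit:
{"name": "carry_out", "arguments": {"deltas": [[0,[0,0,-40],[0,0,0]],[0,[0,0,-75],[0,0,0]],[0,[-121.5,235.5,-75],[0,0,-0.623]],[0,[-121.5,235.5,-75],[0,0,-0.623]],[0,[-121.5,235.5,-75],[0,0,-0.623]],[0,[-121.5,235.5,-75],[0,0,-0.623]],[0,[-121.5,235.5,-75],[0,0,-0.623]],[0,[-121.5,235.5,-75],[0,0,-0.623]],[0,[-121.5,235.5,-75],[0,0,-0.623]],[0,[-121.5,235.5,-75],[0,0,-0.623]],[0,[-121.5,235.5,-75],[0,0,-0.623]],[0,[-121.5,235.5,-75],[0,0,-0.623]]]}}

```text
time_s: 26.15
tcp_pos: [0.5853, -0.0792, 0.0395]
eef_rot: [180.0, -0.0, -166.3]
contact_force: [0.1, 0.5, -0.8]
gripper_width: 0.0174
gripper_force: 40.0
```

```bash
python3 snap.py N
python3 - <<'E'
from h import *
m=np.load("pics/N.npz");q=m["p"][60:300,150:450,::-1];cv2.imwrite("pics/N2.png",cv2.resize(q,None,fx=2,fy=2))
E
```

```text
26.15 [ 0.5853 -0.0792  0.0395] [ 1.8000e+02 -1.0000e-02 -1.6627e+02] 0.33
```

View pics/N2.png

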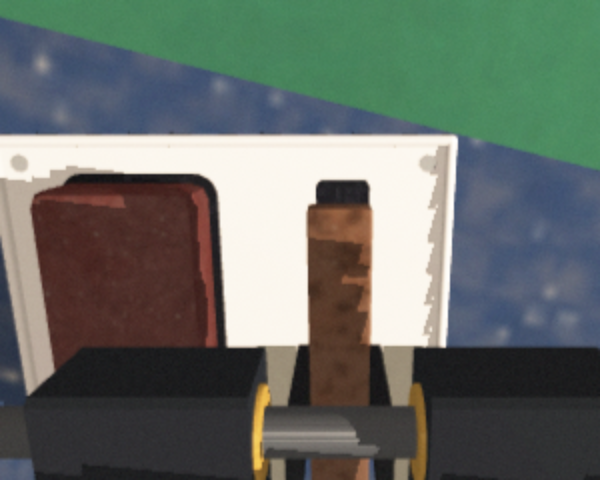

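The bar lines up with its outline at (342,190), and the sanding block sits in its own. I'll lower, release and rise.

Emit:
{"name": "carry_out", "arguments": {"deltas": [[0,[-1,0.5,40],[0,0,0]],[0,[-1,0.5,60],[0,0,0]],[0,[-1,0.5,67],[0,0,0]],[0,[-1,0.5,70],[0,0,0]],[0,[-1,0.5,70],[0,0,0]],[0,[-1,0.5,70],[0,0,0]],[0.38,[-1,0.5,70],[0,0,0]],[0.38,[-1,0.5,70],[0,0,0]],[0.38,[-1,0.5,70],[0,0,0]],[0.38,[-1,0.5,40],[0,0,0]],[0.38,[-1,0.5,0],[0,0,0]],[0.38,[-1,0.5,-40],[0,0,0]]]}}

```text
time_s: 27.4
tcp_pos: [0.5865, -0.0777, 0.0803]
eef_rot: [-180.0, -0.1, -166.2]
contact_force: [1.0, 1.2, 0.5]
gripper_width: 0.0334
gripper_force: 0.0
```

Emit:
{"name": "carry_out", "arguments": {"deltas": [[0.38,[30,80,-50],[0,0,0.24]],[0.38,[30,80,-100],[0,0,0.24]],[0.38,[30,80,-150],[0,0,0.24]],[0.38,[30,80,-200],[0,0,0.24]],[0.38,[30,80,-250],[0,0,0.24]],[0.38,[30,80,-260],[0,0,0.24]],[0.38,[30,80,-260],[0,0,0.24]],[0.38,[30,80,-260],[0,0,0.24]]]}}

```text
time_s: 28.2
tcp_pos: [0.539, -0.0068, 0.3406]
eef_rot: [179.9, 0.2, -179.9]
contact_force: [-0.0, -0.8, -1.4]
gripper_width: 0.0333
gripper_force: 0.0
```

```bash
python3 snap.py Q
python3 - <<'E'
from h import *
np.set_printoptions(precision=1,suppress=True)
m=np.load("pics/Q.npz")
vu=np.argwhere(m["d"]>0);o,dr=ray(m,vu[:,::-1]);W=(o+dr*m["d"][vu[:,0],vu[:,1]][:,None])*1000
ok=vu[:,0]<235
w0=np.array([606.5,-158.7]);w1=np.array([586.6,-78.2]);C=w0+(w1-w0)*35/83
for n,c0,a,x0,h,z in(("latch",(612.2,212),-12,-62,22,6.2),("bolt",(612.2,212),-12,0,20,8),("tape",(612.2,212),-12,62,26,55),("sand",C,13.8,-35,40,30),("bar",C,13.8,48,16,10)):
    a=np.radians(a);L=np.array([np.cos(a),np.sin(a)]);X=np.array([-L[1],L[0]])
    T=np.c_[(W[:,:2]-c0)@X,(W[:,:2]-c0)@L,W[:,2]]
    k=ok&(abs(T[:,0]-x0)<h)&(abs(T[:,1])<62)&(T[:,2]>z)&(T[:,2]<75);q=T[k]
    print(n,k.sum(),"x",np.percentile(q[:,0],[2,50,98]),"y",np.percentile(q[:,1],[1,99]),"z",np.percentile(q[:,2],[2,50,98]),"ang",np.degrees(np.polyfit(q[:,1],q[:,0],1)[0]))
E
```

```text
28.2 [ 0.539  -0.0068  0.3406] [ 1.7993e+02  1.5000e-01 -1.7994e+02] 2.87
latch 610 x [-78.8 -63.7 -43.8] y [-55.1  55.6] z [ 6.4  8.6 27.1] ang 0.5887532897394387
bolt 197 x [-15.9  -1.8  11.8] y [-54.7  55.8] z [ 8.1 13.5 20.3] ang 0.16518760753501094
tape 721 x [39.9 55.9 75.6] y [-32.7  24.5] z [55.8 63.8 66.6] ang -0.800564577394521
sand 1820 x [-61.8 -32.9  -5.8] y [-51.7  54.5] z [31.8 36.1 38.1] ang 0.1685151735220457
bar 529 x [40.1 49.  57.6] y [-50.5  52.1] z [12.  14.1 16.3] ang 0.03524418239892473
```

View pics/Q.png

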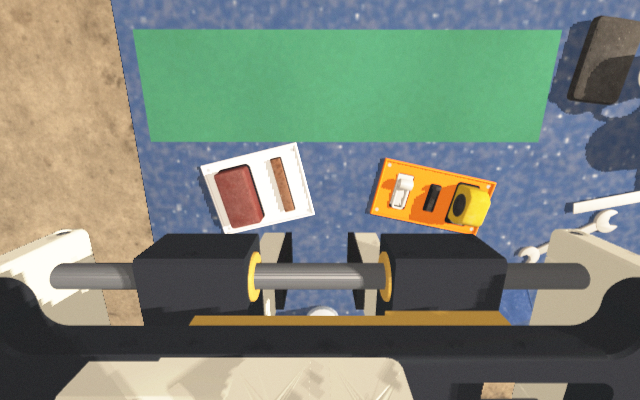

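All five items are on their outlines: the white kit at (238,195) and (283,185), the orange kit at (402,191), (432,198) and (469,205). The mat is empty and the pouch hasn't moved. I'll hand it in.

```bash
python3 -c "
from plant import r
print(r.close_job())"
```

```text
the job is handed in; nothing more can be done
None
```

Both kits are made up (orange first) and the job is handed in at about 28 s; by my last camera check all five things rest within about 4 mm of their outline centres, though `close_job()` returned no verdict.

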